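# Close the plaster mould on its core and hold it shut

### The arm

A 7-joint arm with a two-finger parallel gripper is mounted at the origin on the work surface. World frame = base frame: x ahead of the robot, y to its left, z up, the work surface at z = 0. Lengths are in m, angles in rad, forces in N, time in s.
With the tool pointing down it reaches from about 0.4 to 0.875 m from the base axis. Payload 19.3 kg.
Tool frame: the origin (TCP) lies at the very end of the fingers, on their centre line; the grasp point (between the pads) lies 19 mm behind it; z points along the fingers, y is the line along which they close (so a half turn about z gives the same grasp; the last joint's range is limited). The gripper opens to 85 mm and grips with 20 to 120 N. Pads are 22 mm wide; open, the fingers measure 114 mm over their backs; the gripper's body (76 mm by 85 mm) begins 54 mm behind the grasp point. The pads swing forward as they close: fully open they stand 13 mm farther back than shut.
Start: joints at [-1.215, 0.521, -0.036, 1.599, 0.021, 1.021, -0.113], TCP at [0.258, 0.569, 0.231] pointing down, gripper open.
Joint ranges: [-2.91, 2.91], [-0.3, 2.13], [-1.5, 1.42], [0.17, 2.43], [-1.26, 4.41], [0.16, 1.93], [-2.52, 2.52]. Speed limits (rad/s): [1.89, 1.89, 2.39, 2.39, 3.01, 3.01, 3.01].

### API

Orientations are given as [roll, pitch, yaw] about the fixed x, y, z axes, in that order (R = Rz(yaw) Ry(pitch) Rx(roll)).
In Python, from workcell import bot gives the robot as it stands.
- The arm moves only by the shell command python3 -m crank 'ROWS' [FORCE]. ROWS is a JSON object of lists of equal length, an entry for each row: "travel": the shift along the world's x, y, z in cm, a list of three; "turn": the turn, a rotation vector about the world's x, y, z in degrees, a list of three; "gripper": the closure, from 0 (fully open) to 1 (shut). A call has exactly 5 rows; each row is the pose to reach, as a shift and turn from the pose commanded when the call began; what a row does not reach only later rows make up. A row lasts 1/10 s, in which the tool goes at most 50 mm and 8.59 degrees, less where a joint would pass 70% of its speed; a pose out of reach is approached as far as the arm can. A call with a gripper value outside its range is refused whole. The fingers move at their own pace and stop on an object; FORCE is the grip in N (left out, the last holds). Time passes only in rows, so rows that repeat a pose let the fingers close, or fill a call up. It gives the time, the measured TCP pose, the force, the opening and the grip force at its end, in the units of the state.
- bot.observe(): the state, without advancing time (a new reading comes with each control period).
- bot.grab_frame(name): name is "side" or "top" or "wrist"; returns a dict with "pixels" (480x640x3 uint8, red, green, blue), "fx", "fy", "cx", "cy" (pixels), "extrinsics" (4x4, takes a point from world to camera coordinates). Camera axes: x right, y down, z forward; pixel columns grow to the right and rows downward; lengths in m; the calibration is good to about 2 mm. The wrist camera is an equidistant fisheye: a pixel r from the principal point sees the ray r / f radians off the axis. A picture is of the moment at which its call begins. There is no depth.
- bot.job_done(): hands the job in; it is judged then, once.
The state is a dict: "clock": time; "qpos": joint angles; "qd": joint speeds; "joint_efforts": joint torques, N m; "position": TCP position; "tool_rot": TCP orientation; "force": force on the tool from outside, world axes, zero at the start; "moment": the same for the moment, N m; "grip_width": finger opening in m; "finger_force": force on a finger pad.
Only numpy, scipy, OpenCV 4.12 (cv2) and the standard library are available. Lean on these libraries where they do the work, as an engineer would, in place of code of your own. Each camera call takes 0.05 s, during which the arm holds its last target. There are 200 camera calls.

### The job

Stand the loose plaster core, stem up, in the round pocket of the lower mould half and let go of it; then take the upper mould half by its wooden rib, fit it over the two dowels (pouring lips on the same side) and press it down against the sprung pins until the halves meet fully. Finish while still holding the mould pressed shut with the gripper, as it springs open when let go; leave the jar, the brush and the rosette tile where they are.

Things in the scene. Friction and masses are not known exactly. Their poses are not given: they have to be found in the camera images.
- lower: Lower mould half, fixed: white plaster block 150 mm along its y by 110 mm along its x on a thin wooden board (156 x 116 mm), flat parting face 45 mm above the bench. Origin: centre of the underside, z up. A pouring lip, 40 mm wide, 42 mm high, sticks out 18 mm from its -x side. Brass dowels and steel ejector pins at the corners. Left or right; yaw within 30 degrees of 0.
- thick_dowel (a point): Foot of the thick brass dowel, on the parting face at x +32, y +52 mm of the lower half: 16 mm diameter, 24 mm tall, its upper 8 mm tapered to 7 mm diameter.
- slim_dowel (a point): Foot of the slim brass dowel, on the parting face at x -32, y -52 mm of the lower half: 10 mm diameter, 24 mm tall, its upper 8 mm tapered to 4.5 mm diameter.
- pocket (a point): Centre of the floor of the round pocket in the middle of the lower half, 33 mm above the bench; pocket 52 mm diameter, 12 mm deep; axes as the lower half.
- ejector (a joint): Travel (m) of the two sprung ejector pins (steel, 12 mm diameter, joined below; at x +32, y -52 and x -32, y +52 mm of the lower half): 0 = up, 7 mm above the parting face; 0.007 = pressed flush, mould fully shut. The spring pushes up with 6 N at 0 and 12 N at 0.007; the upper half's weight alone does not close it.
- upper: Upper mould half, loose, lying flat, right way up: plaster slab 150 mm along its y by 110 mm along its x, 31 mm thick, 0.36 to 0.54 kg, 40 mm wide lip 18 mm out of its -x side. Origin: centre of the underside, z up. A 40 mm round recess below, 21 mm deep, clears the core. Fits one way only: shut, axes agree with the lower half's, origin 45 mm above that one's. Yaw within 30 degrees of 0.
- wide_hole (a point): Lower mouth of the upper half's through hole for the thick dowel: 19 mm diameter, at x +32, y +52 mm of the upper half, on its underside.
- narrow_hole (a point): Lower mouth of the upper half's through hole for the slim dowel: 13 mm diameter, at x -32, y -52 mm of the upper half, on its underside.
- rib (a point): Centre of the top of the upper half's wooden grip rib, 69 mm above its underside, over its origin. The rib is 24 mm wide (along x), 90 mm long (along y), and stands 38 mm above the slab.
- core: Core plug, loose, standing stem up on the bench between the mould halves: white plaster, round flange 44 mm diameter and 12 mm thick, on it a stem 24 mm diameter and 18 mm tall (30 mm in all). Origin at the centre of the flange's underside, z up. 80 g.
- jar: Bystander: amber glass jar with steel lid, 72 mm diameter, 85 mm tall, standing at the left. Origin at the centre of its underside.
- brush: Bystander: flat brush lying crosswise (along world y) on the far side of the bench. Origin at its middle, underneath.
- rosette: Bystander: square plaster tile with a flower relief, 100 x 100 mm, 20 mm thick, lying at the right. Origin at the centre of its underside.
Not all that is in view belongs to the job. Of the things that look like the core, the smallest one is meant. What is shaped like the lower but green is not meant.

How it is judged:
On the way, in this order (a step that is already met when the one before it is completed fails the run):
1. the core stands in the pocket and is let go (horizontal distance between core and pocket below 0.006 m and z of core in the frame of pocket below 0.003 m and angle between core's own z axis and vertical below 0.1 rad and contact force between the fingers and core below 0.1 N), for 0.2 s.
2. the upper half is on both dowels (horizontal distance between upper and lower below 0.004 m and angle between the x axis of upper and the x axis of lower, either way round below 0.06 rad and angle between upper's own z axis and vertical below 0.05 rad and z of upper in the frame of lower between 0.04 and 0.06 m), for 0.1 s.
At the end, for the whole second after the job is handed in: Upper half on both dowels (within 4 mm, yaw 0.06 rad, tilt 0.05 rad), gap between halves under 2 mm, ejector pins pushed in over 5 mm, still, gripper pressing or gripping it with over 3 N; core in the pocket (within 6 mm of its centre, under 3 mm off the floor, upright within 0.1 rad) (horizontal distance between upper and lower below 0.004 m and angle between the x axis of upper and the x axis of lower, either way round below 0.06 rad and angle between upper's own z axis and vertical below 0.05 rad and horizontal distance between core and pocket below 0.006 m and z of core in the frame of pocket below 0.003 m and angle between core's own z axis and vertical below 0.1 rad and z of upper in the frame of lower between 0.042 and 0.047 m and value of joint ejector above 0.005 m and contact force between the fingers and upper above 3 N and linear speed of upper below 0.02 m/s); the arm keeps its last pose, push and grip.
It fails at once if the jar is moved more than 30 mm (distance of jar from where it was at the start of the episode above 0.03 m).
It fails at once if the brush is moved more than 30 mm (distance of brush from where it was at the start of the episode above 0.03 m).
It fails at once if the rosette is moved more than 30 mm (distance of rosette from where it was at the start of the episode above 0.03 m).
It also fails if it takes over 64 s, if anything falls off the work surface, if the arm or the gripper's body presses on something with over 40 N, if the wrist force passes 120 N, or if a joint passes its speed limit or range.

## Working session

There is one attempt and no reset: what is moved stays moved. The work goes in short steps, Python scripts to look and compute and a shell command to move; the robot and the scene stay as the last step left them, time stands still between calls to the robot, and variables do not carry over. Pictures are saved under pics/ and viewed, at most 10 in all, crops included, and the job is handed in when it is done.

```bash
ls; mkdir -p pics; python3 - <<'E'
from workcell import bot
import cv2,numpy as np,pickle
d={}
for n in("top","side"):
    f=bot.grab_frame(n);d[n]=f;cv2.imwrite(f"pics/{n}0.png",f["pixels"][:,:,::-1])
    print(n,f["fx"],f["fy"],f["cx"],f["cy"],np.round(f["extrinsics"],4).tolist())
pickle.dump(d,open("f0.pkl","wb"))
s=bot.observe();print(s)
E
```

```text
pics
top 614.8850817847973 614.8850817847973 320.4795852758457 233.4874349958155 [[0.0261, -0.9996, -0.0046, -0.0276], [-0.9983, -0.0258, -0.0532, 0.611], [0.0531, 0.0059, -0.9986, 1.8098], [0.0, 0.0, 0.0, 1.0]]
side 592.8566190692809 592.8566190692809 327.60551380201235 235.48450603801564 [[0.8146, -0.5799, -0.0136, -0.4958], [-0.4189, -0.5719, -0.7053, 0.309], [0.4012, 0.5802, -0.7088, 1.0953], [0.0, 0.0, 0.0, 1.0]]
{'clock': 0.1, 'qpos': array([-1.21520619,  0.52196429, -0.03636283,  1.59991663,  0.02117793,
        1.02106212, -0.11278119]), 'qd': array([-4.56546237e-04, -1.88762221e-03, -4.55509832e-05, -1.75743682e-03,
       -1.24306994e-03,  1.22874134e-03, -5.71012206e-04]), 'joint_efforts': array([ 3.54222328e-03, -9.28496575e+01,  1.98412187e+00, -3.70526147e+01,
        1.81977544e-02,  5.41286281e-03, -9.45998181e-06]), 'position': array([0.25804042, 0.56894266, 0.23078902]), 'tool_rot': array([-3.14062601e+00,  2.86508539e-05,  2.71582889e+00]), 'force': array([-0.71478529,  0.41300519,  0.1503715 ]), 'moment': array([-0.03046567,  0.01697554, -0.0377281 ]), 'finger_force': 0.0, 'grip_width': 0.08522031957405628}
```

View pics/top0.png

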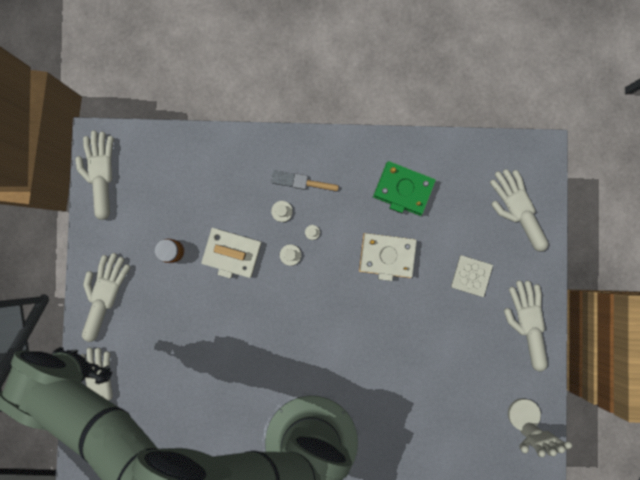

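View pics/side0.png

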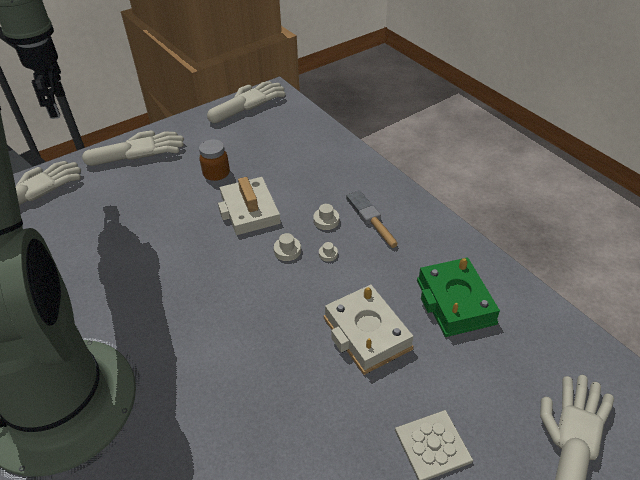

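The top view shows three core-like things, at (282,211), (290,254) and (313,232). The last is clearly the smallest, so it is the one meant. The white mould base at (388,257) is the lower half and the green one at (405,188) is the decoy. The upper half with the wooden rib is at (232,253). The side view agrees, with the small core at (328,252). I'll confirm in one crop and measure.

```bash
cat > h.py <<'E'
import numpy as np,cv2,pickle
def ray(f,uv):
    uv=np.atleast_2d(uv).astype(float);E=np.array(f["extrinsics"]);R=E[:3,:3];C=-R.T@E[:3,3]
    x=(uv[:,0]-f["cx"])/f["fx"];y=(uv[:,1]-f["cy"])/f["fy"]
    if f.get("fish"):
        r=np.hypot(x,y)+1e-12;d=np.c_[np.sin(r)*x/r,np.sin(r)*y/r,np.cos(r)]
    else: d=np.c_[x,y,np.ones(len(x))]
    return C,d@R
def plane(f,uv,z):
    C,d=ray(f,uv);return C+d*((z-C[2])/d[:,2])[:,None]
def proj(f,P):
    E=np.array(f["extrinsics"]);p=np.atleast_2d(P)@E[:3,:3].T+E[:3,3]
    if f.get("fish"):
        t=np.arctan2(np.hypot(p[:,0],p[:,1]),p[:,2]);q=p[:,:2]/np.hypot(p[:,0],p[:,1])[:,None]*t[:,None]
    else: q=p[:,:2]/p[:,2:]
    return q*[f["fx"],f["fy"]]+[f["cx"],f["cy"]]
E
python3 - <<'E'
from h import *
d=pickle.load(open("f0.pkl","rb"))
f=d["top"];im=f["pixels"][:,:,::-1].copy()
cv2.imwrite("pics/crop1.png",cv2.resize(im[190:290,190:430],None,fx=3.3,fy=3.3,interpolation=cv2.INTER_CUBIC))
hsv=cv2.cvtColor(im,cv2.COLOR_BGR2HSV);print(hsv[254,205:215].tolist())
H,S,V=cv2.split(hsv)
white=((V>150)&(S<60)).astype(np.uint8);wood=((H<25)&(S>90)&(V>110)).astype(np.uint8)
for nm,m,z in(("w",white,.045),("wood",wood,.069)):
    c,_=cv2.findContours(m,cv2.RETR_EXTERNAL,cv2.CHAIN_APPROX_NONE)
    for k in c:
        a=cv2.contourArea(k);(x,y),s,an=cv2.minAreaRect(k)
        if a>5 and 150<x<480 and 150<y<300: print(nm,a,round(x,1),round(y,1),np.round(s,1),round(an,1),plane(f,[x,y],z).round(4)[0])
E
```

```text
[[34, 20, 187], [34, 22, 189], [34, 23, 190], [32, 22, 189], [35, 24, 191], [34, 21, 190], [34, 23, 191], [32, 21, 191], [32, 22, 189], [32, 21, 190]]
w 1048.5 471.5 275.7 [33.5 33.3] 16.9 [ 0.4984 -0.4543  0.045 ]
w 249.0 289.5 255.0 [20. 19.] 90.0 [0.5448 0.0768 0.045 ]
w 289.0 164.5 250.0 [18. 19.] 90.0 [0.5499 0.4425 0.045 ]
w 1969.0 387.4 257.8 [51.9 43.7] 6.9 [ 0.5442 -0.2087  0.045 ]
w 1912.5 229.4 255.1 [51.1 43.6] 16.7 [0.54   0.2522 0.045 ]
w 116.0 311.0 232.0 [14. 12.] 90.0 [0.6136 0.0159 0.045 ]
w 243.5 280.3 210.7 [18.6 20.3] 5.7 [0.6737 0.1076 0.045 ]
wood 173.5 229.2 251.9 [30.   6.9] 16.4 [0.5489 0.2495 0.069 ]
wood 10.0 372.0 241.5 [3. 4.] 90.0 [ 0.5894 -0.161   0.069 ]
wood 120.5 322.1 185.1 [30.8  5.1] 10.9 [ 0.7491 -0.013   0.069 ]
wood 6.0 392.5 169.5 [2.8 2.8] 45.0 [ 0.7997 -0.2158  0.069 ]
```

View pics/crop1.png

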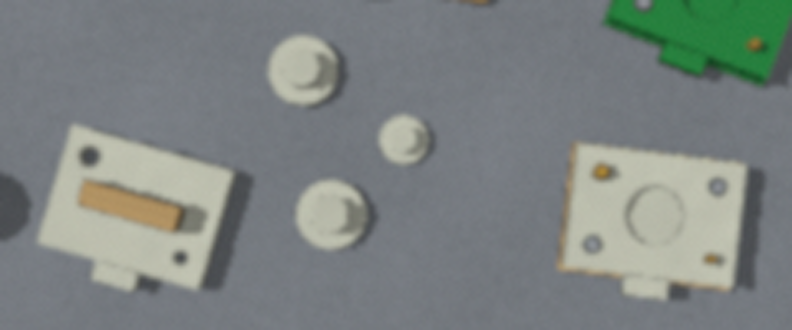

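The crop confirms it: the small core at crop (405,140) has a flange about 14 px (roughly 40 mm) across, while the other two are about 20 px (roughly 58 mm). The lower half's dowels are at crop (602,172) thick and (713,259) slim, and the lips point down (-x) on both halves. Next I'll move above the core.

```bash
python3 -m crank '{"travel":[[2.4,-3.8,0],[4.8,-7.6,0],[7.2,-11.4,0],[9.6,-15.2,0],[12,-19,0]],"turn":[[0,0,-5],[0,0,-10],[0,0,-15],[0,0,-20],[0,0,-24]],"gripper":[0,0,0,0,0]}' 60
python3 -m crank '{"travel":[[2.4,-3.8,0],[4.8,-7.6,0],[7.2,-11.4,0],[9.6,-15.2,0],[12,-19,0]],"turn":[[0,0,-5],[0,0,-10],[0,0,-15],[0,0,-20],[0,0,-24]],"gripper":[0,0,0,0,0]}'
python3 -m crank '{"travel":[[2.4,-3.6,0],[4.8,-7.2,0],[7.2,-10.8,0],[9.6,-14.2,0],[11.6,-17.6,0]],"turn":[[0,0,-5],[0,0,-10],[0,0,-15],[0,0,-20],[0,0,-24]],"gripper":[0,0,0,0,0]}'
python3 - <<'E'
from h import *
from workcell import bot
f=bot.grab_frame("wrist");cv2.imwrite("pics/w1.png",f["pixels"][:,:,::-1]);f["fish"]=1
s=bot.observe();pickle.dump((f,s),open("w1.pkl","wb"))
print(s["position"],s["tool_rot"],s["qpos"],s["force"])
E=np.array(f["extrinsics"]);print((-E[:3,:3].T@E[:3,3]).round(3),f["fx"],f["cx"],f["cy"])
print(proj(f,[[.614,.013,.03],[.544,-.208,.045],[.54,.252,.031]]))
E
```

```text
clock: 0.6
position: [0.3788, 0.3774, 0.2312]
tool_rot: [-3.141, 0.0, 2.293]
force: [1.4, -0.3, 0.1]
grip_width: 0.0856
finger_force: 0.0
clock: 1.1
position: [0.4988, 0.1875, 0.2313]
tool_rot: [-3.141, -0.0, 1.875]
force: [0.8, 1.5, 0.2]
grip_width: 0.0852
finger_force: 0.0
clock: 1.6
position: [0.615, 0.0116, 0.231]
tool_rot: [-3.141, 0.0, 1.456]
force: [-0.7, 0.3, 0.2]
grip_width: 0.0855
finger_force: 0.0
[0.61683862 0.00503334 0.2311423 ] [3.14019499 0.00337794 1.44598062] [-0.3689806   0.53790731  0.39192147  1.6395377  -0.22907772  1.00928749
 -0.02937594] [-3.22799134 -7.2802976  -2.00914286]
[0.623 0.089 0.374] 371.64829954431775 323.5642594095821 241.61921762444612
[[323.19003154 208.98318934]
 [285.53250976 404.27435453]
 [216.73667755 -20.93729596]]
```

View pics/w1.png

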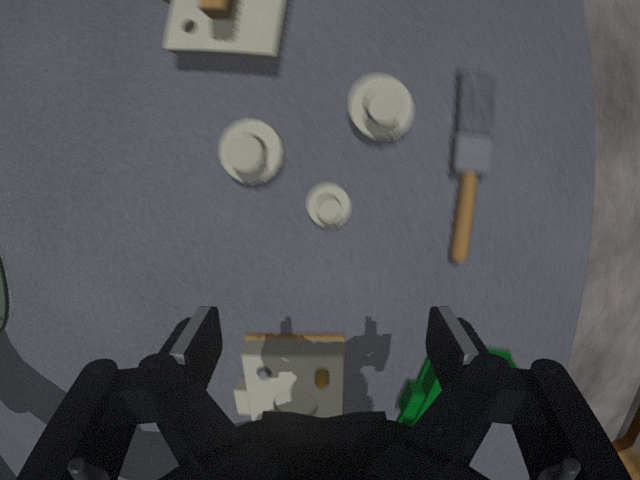

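The wrist view shows the small core at (329,205), the lower half partly behind the gripper at (295,375), and the upper half at top left, around (230,20). The tool was still settling. I'll compute the core position from several views once it is still.

```bash
cat > core.py <<'E'
from h import *
from workcell import bot
def whites(f,im=None):
    im=f["pixels"][:,:,::-1].copy();H,S,V=cv2.split(cv2.cvtColor(im,cv2.COLOR_BGR2HSV))
    return ((V>125)&(S<60)).astype(np.uint8)
def near(f,P,amin=60):
    m=whites(f);n,l,st,c=cv2.connectedComponentsWithStats(m)
    uv=proj(f,P)[0];k=[i for i in range(1,n) if st[i,4]>amin];i=min(k,key=lambda i:np.hypot(*(c[i]-uv)))
    ct=max(cv2.findContours((l==i).astype(np.uint8),cv2.RETR_EXTERNAL,cv2.CHAIN_APPROX_NONE)[0],key=cv2.contourArea)
    return ct[:,0],st[i,4],c[i]
E
python3 - <<'E'
from core import *
s=bot.observe();print(s["position"],s["force"])
d=pickle.load(open("f0.pkl","rb"))
f=bot.grab_frame("wrist");f["fish"]=1;s=bot.observe();print(s["position"],s["force"])
for n,g in(("top",d["top"]),("side",d["side"]),("wrist",f)):
    ct,a,c=near(g,[.615,.012,.01])
    P=plane(g,ct,.012)  # flange rim as seen
    e,r=cv2.minEnclosingCircle(P[:,:2].astype(np.float32));print(n,a,c.round(1),"circ",np.round(e,4),round(r,4))
E
```

```text
[0.61683862 0.00503334 0.2311423 ] [-3.22799134 -7.2802976  -2.00914286]
[0.6155047  0.00762802 0.23090706] [-0.42151158  0.13855928 -0.34230901]
top 144909 [323.9 166.3] circ [ 0.8504 -0.0796] 0.978
side 143 [327.  248.7] circ [0.6204 0.0155] 0.0247
wrist 1267 [322.9 194.3] circ [0.6172 0.0151] 0.0217
```

```bash
python3 -m crank '{"travel":[[0.1,0.1,-4],[0.3,0.2,-8],[0.3,0.2,-12],[0.3,0.2,-15],[0.3,0.2,-17]],"turn":[[0,0,0],[0,0,0],[0,0,0],[0,0,0],[0,0,0]],"gripper":[0,0,0.2,0.3,0.3]}' 60
python3 - <<'E'
from core import *
d=pickle.load(open("f0.pkl","rb"));g=d["top"]
import core
f=bot.grab_frame("wrist");f["fish"]=1
f=bot.grab_frame("wrist");f["fish"]=1;s=bot.observe();print(s["position"],s["tool_rot"],s["force"],s["grip_width"])
ct,a,c=near(f,[.617,.015,.01]);P=plane(f,ct,.012);print(a,c,cv2.minEnclosingCircle(P[:,:2].astype(np.float32)))
for z in(.012,):print("top",plane(g,[311.8,232.2],z))
E
```

```text
clock: 2.2
position: [0.6159, 0.0154, 0.0587]
tool_rot: [-3.139, 0.001, 1.46]
force: [0.2, 0.5, 1.4]
grip_width: 0.0595
finger_force: 0.0
[0.6153556  0.0153258  0.05857978] [-3.13699423e+00  9.83187879e-04  1.45956698e+00] [ 0.33390267 -0.68957366  0.46365573] 0.059896717770741854
4039 [329.80638772 273.32780391] ((0.6169445514678955, 0.014992212876677513), 0.02191952057182789)
top [[0.61488894 0.01424037 0.012     ]]
```

```bash
python3 -m crank '{"travel":[[0,0,-2],[0,0,-3.6],[0,0,-4.3],[0,0,-4.4],[0,0,-4.4]],"turn":[[0,0,0],[0,0,0],[0,0,0],[0,0,0],[0,0,0]],"gripper":[0.3,0.3,0.3,0.3,0.5]}' 40
python3 -m crank '{"travel":[[0,0,0],[0,0,0],[0,0,0],[0,0,0],[0,0,0]],"turn":[[0,0,0],[0,0,0],[0,0,0],[0,0,0],[0,0,0]],"gripper":[1,1,1,1,1]}' 40
```

```text
clock: 2.8
position: [0.6174, 0.0151, 0.0178]
tool_rot: [3.141, -0.0, 1.459]
force: [0.3, 0.3, 0.6]
grip_width: 0.0466
finger_force: 0.0
clock: 3.3
position: [0.6176, 0.0152, 0.0182]
tool_rot: [3.141, -0.0, 1.459]
force: [-1.2, 0.7, 7.4]
grip_width: 0.0222
finger_force: 38.8
```

```bash
python3 -m crank '{"travel":[[0,0,3],[0,0,7],[0,0,11],[0,-2,14],[-0.7,-5.5,16.5]],"turn":[[0,0,0],[0,0,0],[0,0,0],[0,0,0],[0,0,0]],"gripper":[1,1,1,1,1]}'
python3 -m crank '{"travel":[[-0.7,-3.5,0],[-1.4,-7,0],[-2.1,-11,0],[-2.8,-15,0],[-3.5,-19,0]],"turn":[[0,0,0],[0,0,0],[0,0,0],[0,0,0],[0,0,0]],"gripper":[1,1,1,1,1]}'
python3 -m crank '{"travel":[[-0.7,-3,0],[-1.4,-6,0],[-2.1,-8,0],[-2.1,-8,0],[-2.1,-8,0]],"turn":[[0,0,0],[0,0,0],[0,0,0],[0,0,0],[0,0,0]],"gripper":[1,1,1,1,1]}'
python3 - <<'E'
from core import *
bot.grab_frame("wrist");f=bot.grab_frame("wrist");f["fish"]=1;s=bot.observe();pickle.dump((f,s),open("w2.pkl","wb"))
print(s["position"],s["tool_rot"],s["grip_width"],s["finger_force"]);cv2.imwrite("pics/w2.png",f["pixels"][:,:,::-1])
E
```

```text
clock: 3.8
position: [0.6111, -0.038, 0.1846]
tool_rot: [3.139, -0.001, 1.463]
force: [0.6, -0.8, -1.4]
grip_width: 0.0222
finger_force: 39.4
clock: 4.3
position: [0.5747, -0.2313, 0.1829]
tool_rot: [3.141, -0.0, 1.459]
force: [0.6, -0.2, -0.4]
grip_width: 0.0218
finger_force: 39.4
clock: 4.8
position: [0.5541, -0.3099, 0.1825]
tool_rot: [3.141, -0.0, 1.458]
force: [-0.5, 0.4, -1.1]
grip_width: 0.0219
finger_force: 39.4
[ 0.55466012 -0.3087295   0.18242252] [ 3.14136291e+00 -5.45633591e-04  1.46033982e+00] 0.022092744226005018 39.4254469871521
```

View pics/w2.png

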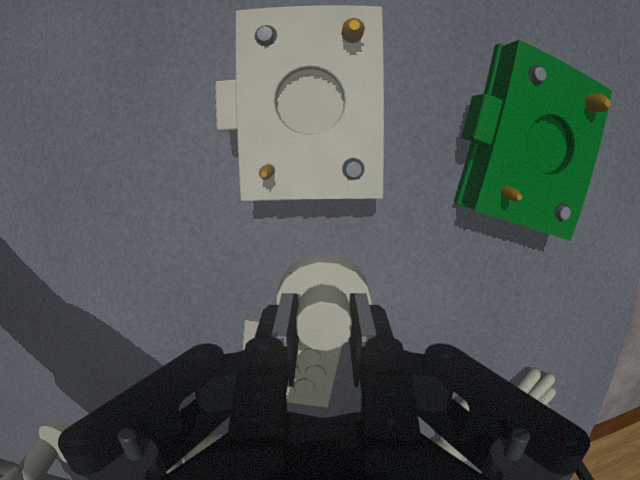

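The wrist view shows the lower half clear of the gripper: parting-face corners about (236,10), (382,7), (383,198) and (241,200), pocket (310,100), pins (265,34) and (353,168), thick dowel (354,26), slim dowel (266,172). The core hangs upright in the fingers at (323,305). Next I'll measure both.

```bash
python3 - <<'E'
from core import *
f,s=pickle.load(open("w2.pkl","rb"))
ct,a,c=near(f,[.544,-.209,.045],3000)
P=(plane(f,ct,.045)[:,:2]*1e4).astype(int)  # 0.1mm
o=P.min(0)-200;Q=((P-o)/5).astype(np.int32);I=np.zeros((Q[:,1].max()+50,Q[:,0].max()+50),np.uint8)
cv2.fillPoly(I,[Q],255);I=cv2.morphologyEx(I,cv2.MORPH_OPEN,np.ones((121,121)))
k=max(cv2.findContours(I,cv2.RETR_EXTERNAL,cv2.CHAIN_APPROX_NONE)[0],key=cv2.contourArea)
r=cv2.minAreaRect(k);print("rect c",(np.array(r[0])*5+o)/1e4,np.array(r[1])*5/1e4,r[2])
im=f["pixels"][:,:,::-1].copy();H,S,V=cv2.split(cv2.cvtColor(im,cv2.COLOR_BGR2HSV))
# pins: circles by grey non-white within patch
def blob(u,v,m,h=14):
    p=m[max(v-h,0):v+h,u-h:u+h].astype(np.uint8);n,l,st,c=cv2.connectedComponentsWithStats(p)
    i=1+np.argmax(st[1:,4]);return c[i]+[u-h,max(v-h,0)],st[i,4],st[i,:4]
nw=(S>25)|(V<150)
for (u,v) in((265,34),(353,168)):print("pin patch",im[v,u],blob(u,v,((im[:,:,0]>im[:,:,2]-0)&(V>60))))
wood=(S>100)&(H<28)
for (u,v) in((354,27),(267,170)):print("dowel",blob(u,v,wood))
cv2.imwrite("pics/low.png",cv2.resize(im[0:205,210:400],None,fx=2.9,fy=2.9,interpolation=cv2.INTER_CUBIC))
cv2.imwrite("pics/core.png",cv2.resize(im[240:360,260:390],None,fx=4,fy=4,interpolation=cv2.INTER_CUBIC))
E
```

```text
rect c [ 0.55394998 -0.20985002] [0.11249998 0.14749997] -0.0
pin patch [133 126 129] (array([265.13076923,  33.53461538]), np.int32(260), array([ 4,  6, 22, 18], dtype=int32))
pin patch [127 125 120] (array([353.03654485, 168.04318937]), np.int32(301), array([ 4,  4, 21, 20], dtype=int32))
dowel (array([353.23387097,  25.84274194]), np.int32(248), array([ 3,  5, 21, 19], dtype=int32))
dowel (array([265.95419847, 170.58015267]), np.int32(131), array([ 7,  9, 14, 13], dtype=int32))
```

View pics/low.png

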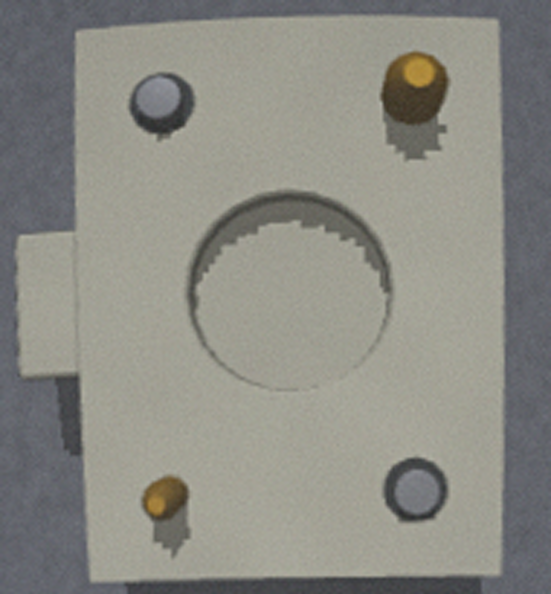

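View pics/core.png

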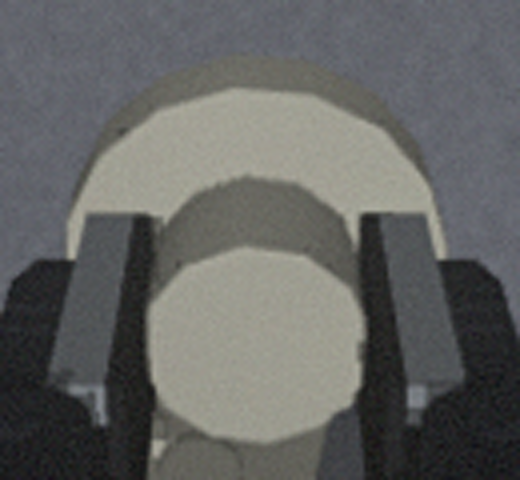

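The crops give the following in full pixels: pin tops (264.5,33.4) and (353.8,169.3), dowel tops (354.8,24.5) and (263.4,173.8), pocket rim centre (309.8,100.2). The core is upright in the fingers with its stem top centred at (324,326).

```bash
python3 - <<'E'
from core import *
f,s=pickle.load(open("w2.pkl","rb"))
def u(p):return np.array(p)/2.9+[210,0]
p=plane(f,[u((158,97)),u((417,491))],.052);d=plane(f,[u((420,71)),u((155,504))],.069)
k=plane(f,u((289.5,290.5)),.045);c=plane(f,u([(75,32),(498,19),(500,574),(91,582)]),.045)
c2=plane(f,[324,326.2],s["position"][2]+.0118)
print("pins",p,"mid",p.mean(0));print("dow",d,"mid",d.mean(0));print("pocket",k);print("corners",c,c.mean(0));print("core",c2,"tcp",s["position"])
# lstsq yaw from features
L=np.array([[-32,52],[32,-52],[32,52],[-32,-52],[0,0],[-55,75],[55,75],[55,-75],[-55,-75]])/1e3
W=np.r_[p,d,k,c][:,:2];w=np.array([2,2,2,2,2,1,1,1,1.])
lc=np.average(L,0,w);wc=np.average(W,0,w);A=(L-lc)*w[:,None];B=W-wc
th=np.arctan2((A[:,0]*B[:,1]-A[:,1]*B[:,0]).sum(),(A*B).sum());R=np.array([[np.cos(th),-np.sin(th)],[np.sin(th),np.cos(th)]])
t=wc-R@lc;print("lower",t,np.degrees(th));print(((W-(L@R.T+t))*1e3).round(1).tolist())
ct=plane(pickle.load(open("f0.pkl","rb"))["top"],[[387.4,254]],.045);print(ct)
E
```

```text
pins [[ 0.52763173 -0.15505459  0.052     ]
 [ 0.58114148 -0.26456542  0.052     ]] mid [ 0.5543866  -0.20981001  0.052     ]
dow [[ 0.59160989 -0.16086244  0.069     ]
 [ 0.51714027 -0.25837113  0.069     ]] mid [ 0.55437508 -0.20961678  0.069     ]
pocket [[ 0.55458301 -0.2097445   0.045     ]]
corners [[ 0.50675246 -0.13032547  0.045     ]
 [ 0.61649316 -0.14061342  0.045     ]
 [ 0.60170692 -0.28974409  0.045     ]
 [ 0.49247287 -0.27947976  0.045     ]] [ 0.55435636 -0.21004068  0.045     ]
core [[ 0.55374958 -0.30897844  0.19422252]] tcp [ 0.55466012 -0.3087295   0.18242252]
lower [ 0.55440273 -0.20981135] -5.573202631352859
[[0.0, -0.1], [-0.1, 0.1], [0.3, 0.3], [-0.4, 0.1], [0.2, 0.1], [-0.2, -0.5], [0.1, -0.1], [-0.2, 0.1], [0.1, -0.4]]
[[ 0.55513062 -0.20853082  0.045     ]]
```

```bash
python3 -m crank '{"travel":[[0,3,0],[0.1,6,0],[0.1,9,0],[0.1,10,0],[0.1,10,0]],"turn":[[0,0,0],[0,0,0],[0,0,0],[0,0,0],[0,0,0]],"gripper":[1,1,1,1,1]}'
python3 -m crank '{"travel":[[0,0,-4],[0,0,-7],[0,0,-9],[0,0,-9.5],[0,0,-9.5]],"turn":[[0,0,0],[0,0,0],[0,0,0],[0,0,0],[0,0,0]],"gripper":[1,1,1,1,1]}'
```

```text
clock: 5.4
position: [0.5558, -0.2075, 0.1825]
tool_rot: [3.141, -0.001, 1.463]
force: [-0.8, -0.9, -0.6]
grip_width: 0.0219
finger_force: 39.4
clock: 5.9
position: [0.555, -0.2106, 0.0872]
tool_rot: [-3.141, 0.0, 1.458]
force: [0.2, -0.0, -0.8]
grip_width: 0.022
finger_force: 39.5
```

```bash
python3 -m crank '{"travel":[[0,0.1,-1.2],[0,0.1,-2.2],[0,0.1,-3],[0,0.1,-3.4],[0,0.1,-3.5]],"turn":[[0,0,0],[0,0,0],[0,0,0],[0,0,0],[0,0,0]],"gripper":[1,1,1,1,1]}'
python3 -m crank '{"travel":[[0,0,0],[0,0,0],[0,0,0],[0,0,0],[0,0,0]],"turn":[[0,0,0],[0,0,0],[0,0,0],[0,0,0],[0,0,0]],"gripper":[1,0.55,0.55,0.55,0.55]}'
```

```text
clock: 6.4
position: [0.555, -0.2088, 0.0518]
tool_rot: [-3.141, -0.0, 1.459]
force: [-0.4, -0.1, -0.1]
grip_width: 0.022
finger_force: 39.5
clock: 6.9
position: [0.5552, -0.2089, 0.0524]
tool_rot: [3.141, 0.0, 1.459]
force: [0.7, 0.1, 0.1]
grip_width: 0.0384
finger_force: 0.0
```

```bash
python3 -m crank '{"travel":[[0,0,3],[0,0,7],[0,0,11],[0,2,13],[0,5,13]],"turn":[[0,0,0],[0,0,0],[0,0,0],[0,0,0],[0,0,0]],"gripper":[0.3,0.3,0.2,0,0]}'
python3 -m crank '{"travel":[[-0.2,4,0],[-0.4,8.5,0],[-0.6,13,0],[-0.8,17.5,0],[-1,22,0]],"turn":[[0,0,-2],[0,0,-4],[0,0,-6],[0,0,-8],[0,0,-10]],"gripper":[0,0,0,0,0]}'
python3 -m crank '{"travel":[[0,4,0],[0,7,0],[0,8,0],[0,8,0],[0,8,0]],"turn":[[0,0,0],[0,0,0],[0,0,0],[0,0,0],[0,0,0]],"gripper":[0,0,0,0,0]}'
python3 - <<'E'
from core import *
f=bot.grab_frame("side");g=bot.grab_frame("wrist");g["fish"]=1;s=bot.observe();t=bot.grab_frame("top")
pickle.dump((g,s,f,t),open("w3.pkl","wb"));print(s["position"],s["tool_rot"])
a=f["pixels"][270:380,310:430,::-1];b=t["pixels"][215:295,340:440,::-1]
cv2.imwrite("pics/w3.png",np.hstack([cv2.resize(g["pixels"][:,:,::-1],(500,375)),np.vstack([cv2.resize(a,(240,220)),cv2.resize(b,(240,155))])]))
E
```

```text
clock: 7.4
position: [0.5562, -0.1603, 0.1855]
tool_rot: [3.137, 0.001, 1.456]
force: [-0.0, 1.5, -0.2]
grip_width: 0.0852
finger_force: 0.0
clock: 7.9
position: [0.5449, 0.063, 0.1825]
tool_rot: [3.141, -0.0, 1.283]
force: [1.4, 0.3, 0.3]
grip_width: 0.0849
finger_force: 0.0
clock: 8.4
position: [0.5453, 0.1399, 0.1824]
tool_rot: [3.141, 0.0, 1.284]
force: [-0.6, 0.3, -0.5]
grip_width: 0.0853
finger_force: 0.0
[0.54533828 0.13948311 0.18241986] [3.14136692e+00 3.29143188e-04 1.28242878e+00]
```

View pics/w3.png

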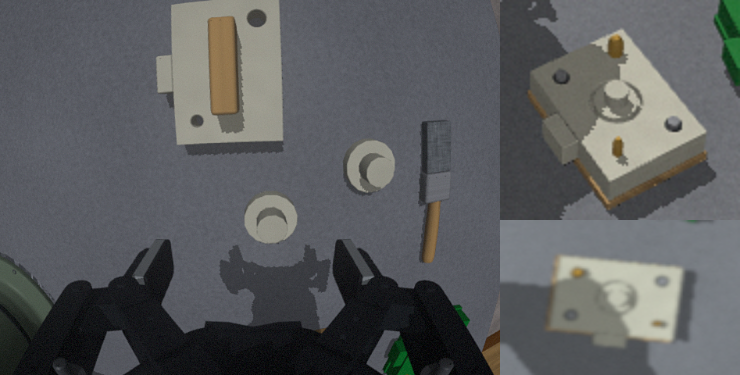

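The core is seated upright in the pocket in both side and top views. The wrist view shows the upper half with its holes near full pixels (329,23) and (252,155) and the rib at (286,83). I'll measure it from the holes, the rib and the slab contour.

```bash
python3 - <<'E'
from core import *
g,s,_,_=pickle.load(open("w3.pkl","rb"))
im=g["pixels"][:,:,::-1].copy();H,S,V=cv2.split(cv2.cvtColor(im,cv2.COLOR_BGR2HSV))
hol=[]
for u,v in((329,23),(252,155)):
    h=18;y=max(v-h,0);p=(V[y:v+h,u-h:u+h]<125).astype(np.uint8);n,l,st,c=cv2.connectedComponentsWithStats(p)
    i=l[v-y,h];k=max(cv2.findContours((l==i).astype(np.uint8),0,cv2.CHAIN_APPROX_NONE)[0],key=len)
    P=plane(g,k[:,0]+[u-h,y],.031);e,r=cv2.minEnclosingCircle(P[:,:2].astype(np.float32));print(e,r,st[i]);hol.append(e)
hol=np.array(hol);m=hol.mean(0);d=hol[0]-hol[1];print("mid",m,"dist",np.hypot(*d),"yaw",np.degrees(np.arctan2(d[1],d[0])-np.arctan2(104,64)))
w=((H<28)&(S>70)&(V>80)).astype(np.uint8)*255
n,l,st,c=cv2.connectedComponentsWithStats(w);i=l[83,286];k=max(cv2.findContours((l==i).astype(np.uint8),0,cv2.CHAIN_APPROX_NONE)[0],key=len)
P=plane(g,k[:,0],.069)[:,:2].astype(np.float32);r=cv2.minAreaRect(P*1000);print("rib",r,st[i])
ct,a,c=near(g,[*m,.031],3000);q=cv2.approxPolyDP(ct[:,None],6,True)[:,0];print(q.tolist());print(plane(g,q,.031)[:,:2].round(4).tolist())
E
```

```text
(0.5940366387367249, 0.2952355444431305) 0.010245073586702347 [  5   6  25  24 471]
(0.5059137344360352, 0.21091274917125702) 0.0068107363767921925 [ 10  10  17  16 218]
mid [0.54997519 0.25307415] dist 0.12196712698449039 yaw -14.65489499460154
rib ((550.127685546875, 252.31179809570312), (88.73789978027344, 23.34043312072754), 75.21714782714844) [ 266   21   38  126 4216]
[[219, 6], [220, 70], [200, 73], [202, 117], [222, 116], [226, 184], [361, 179], [356, 0]]
[[0.5159, 0.3389], [0.5018, 0.2851], [0.4853, 0.289], [0.4761, 0.2535], [0.4923, 0.2484], [0.4777, 0.1947], [0.5837, 0.1666], [0.621, 0.3085]]
```

```bash
python3 -m crank '{"travel":[[0.2,4,0],[0.4,8,0],[0.5,11,-2],[0.5,11.3,-5],[0.5,11.3,-8]],"turn":[[0,0,1],[0,0,1.8],[0,0,1.8],[0,0,1.8],[0,0,1.8]],"gripper":[0,0,0,0,0]}'
python3 -m crank '{"travel":[[0,0,-2],[0,0,-4],[0,0,-5.5],[0,0,-6.2],[0,0,-6.4]],"turn":[[0,0,0],[0,0,0],[0,0,0],[0,0,0],[0,0,0]],"gripper":[0,0,0,0,0.3]}'
```

```text
clock: 9.05
position: [0.5503, 0.2547, 0.1014]
tool_rot: [3.141, -0.001, 1.317]
force: [1.4, -0.7, -0.5]
grip_width: 0.0855
finger_force: 0.0
clock: 9.55
position: [0.5502, 0.2537, 0.0379]
tool_rot: [-3.141, 0.0, 1.315]
force: [-0.7, -0.8, 0.6]
grip_width: 0.0731
finger_force: 0.0
```

```bash
python3 -m crank '{"travel":[[0,0,0],[0,0,0],[0,0,0],[0,0,0],[0,0,0]],"turn":[[0,0,0],[0,0,0],[0,0,0],[0,0,0],[0,0,0]],"gripper":[1,1,1,1,1]}' 110
python3 -m crank '{"travel":[[0,0,2],[0,0,5],[0,0,9],[0,0,12],[0,0,14]],"turn":[[0,0,0],[0,0,0],[0,0,0],[0,0,0],[0,0,0]],"gripper":[1,1,1,1,1]}'
python3 - <<'E'
from core import *
bot.grab_frame("wrist");g=bot.grab_frame("wrist");g["fish"]=1;s=bot.observe();pickle.dump((g,s),open("w4.pkl","wb"))
print(s["position"],s["tool_rot"],s["force"],s["grip_width"],s["finger_force"])
cv2.imwrite("pics/w4.png",g["pixels"][:,:,::-1])
E
```

```text
clock: 10.05
position: [0.5507, 0.2545, 0.0393]
tool_rot: [3.141, -0.001, 1.316]
force: [-1.0, -0.9, 8.7]
grip_width: 0.0223
finger_force: 109.3
clock: 10.55
position: [0.5505, 0.2543, 0.1808]
tool_rot: [3.14, -0.002, 1.316]
force: [-0.7, -0.3, -4.8]
grip_width: 0.0225
finger_force: 108.7
[0.55115778 0.25470315 0.18095401] [ 3.13886393e+00 -3.09213353e-03  1.31611740e+00] [ 0.77893317  0.5633699  -4.88495708] 0.02221068012177145 108.87417912483215
```

View pics/w4.png

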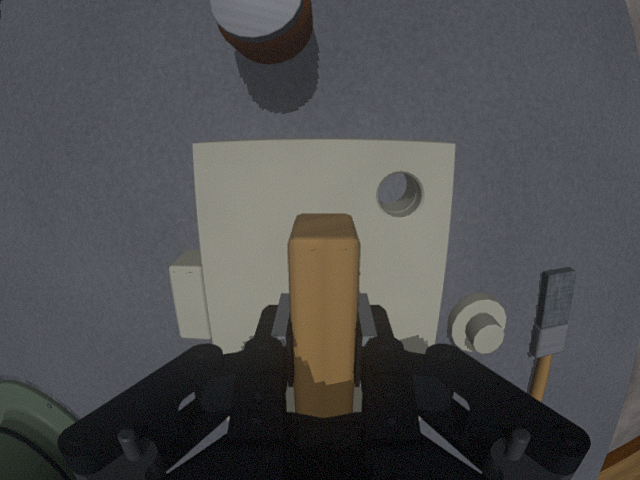

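The upper half hangs in the grip with slab back corners at (193,143) and (455,145) and the wide hole at (400,194). I'll compute its offset from the tool.

```bash
cat > up.py <<'E'
from core import *
def upose(g,s,u,v,lo):
    """held upper: hole at pixel u,v; back edge between the two corners"""
    im=g["pixels"][:,:,::-1].copy();V=cv2.cvtColor(im,cv2.COLOR_BGR2HSV)[:,:,2]
    z=s["position"][2]-lo
    m=whites(g);n,l,st,c=cv2.connectedComponentsWithStats(m);i=l[v-40,u]
    M=(l==i).astype(np.uint8)
    cs,hi=cv2.findContours(M,cv2.RETR_CCOMP,cv2.CHAIN_APPROX_NONE)
    o=max((k for k,h in zip(cs,hi[0]) if h[3]<0),key=cv2.contourArea)
    P=plane(g,o[:,0],z)[:,:2];t=s["tool_rot"][2]-np.pi/2
    R=np.array([[np.cos(t),-np.sin(t)],[np.sin(t),np.cos(t)]])
    Q=(P-s["position"][:2])@R   # into hand-aligned frame (x,y of upper)
    b=Q[(Q[:,1]>Q[:,1].max()-.006)&(abs(Q[:,0])<.045)]
    k=np.polyfit(b[:,0],b[:,1],1);print("back edge y",k[1],"slope deg",np.degrees(np.arctan(k[0])))
    for sg in(1,-1):
        e=Q[(abs(Q[:,0]-sg*.055)<.006)&(Q[:,1]>.03)&(Q[:,1]<.068)];kk=np.polyfit(e[:,1],e[:,0],1);print("side",sg,np.polyval(kk,.05),np.degrees(np.arctan(kk[0])))
    hs=[k for k,h in zip(cs,hi[0]) if h[3]>=0 and cv2.pointPolygonTest(k,(u,v),False)>=0]
    if hs:
        h=(plane(g,hs[0][:,0],z)[:,:2]-s["position"][:2])@R;e,r=cv2.minEnclosingCircle((h*1000).astype(np.float32));print("hole",e,r)
    print("yaw tool",np.degrees(t))
E
python3 - <<'E'
from up import *
g,s=pickle.load(open("w4.pkl","rb"));upose(g,s,400,194,.0083)
E
```

```text
back edge y 0.07277022145526241 slope deg -0.08750681778509807
side 1 0.05510295372274498 0.25994650266546127
side -1 -0.05629290652910764 -0.14127127651041144
hole (31.895347595214844, 50.14579391479492) 10.881402015686035
yaw tool -14.592027383216289
```

```bash
python3 -m crank '{"travel":[[0,-1,0],[0,-3,0],[0,-6,0],[0,-9,0],[0.1,-12,0]],"turn":[[0,0,0],[0,0,0],[0,0,1],[0,0,2],[0,0,3]],"gripper":[1,1,1,1,1]}'
python3 -m crank '{"travel":[[0,-3,0],[0,-6,0],[0.1,-9,0],[0.1,-12,0],[0.1,-15,0]],"turn":[[0,0,1],[0,0,2],[0,0,3],[0,0,4],[0,0,5]],"gripper":[1,1,1,1,1]}'
python3 -m crank '{"travel":[[0,-3,0],[0,-6,0],[0.1,-9,0],[0.1,-12,0],[0.2,-15,0]],"turn":[[0,0,1],[0,0,1],[0,0,1],[0,0,1],[0,0,1]],"gripper":[1,1,1,1,1]}'
python3 -m crank '{"travel":[[0,-2,0],[0,-3.5,0],[0.1,-4.2,0],[0.1,-4.2,0],[0.1,-4.2,0]],"turn":[[0,0,0],[0,0,0],[0,0,0],[0,0,0],[0,0,0]],"gripper":[1,1,1,1,1]}'
python3 - <<'E'
from up import *
bot.grab_frame("wrist");g=bot.grab_frame("wrist");g["fish"]=1;s=bot.observe();pickle.dump((g,s),open("w5.pkl","wb"))
print(s["position"],s["tool_rot"],s["grip_width"],s["force"]);upose(g,s,400,194,.0083)
E
```

```text
clock: 11.15
position: [0.5501, 0.1321, 0.1767]
tool_rot: [-3.14, 0.002, 1.369]
force: [0.4, -0.1, -4.0]
grip_width: 0.0226
finger_force: 108.7
clock: 11.65
position: [0.5509, -0.0178, 0.1768]
tool_rot: [-3.139, 0.001, 1.456]
force: [-0.1, -0.2, -4.9]
grip_width: 0.0224
finger_force: 108.7
clock: 12.15
position: [0.5527, -0.1675, 0.1767]
tool_rot: [-3.139, -0.0, 1.473]
force: [1.8, 1.5, -4.0]
grip_width: 0.0226
finger_force: 108.6
clock: 12.65
position: [0.5552, -0.2068, 0.1779]
tool_rot: [-3.141, -0.001, 1.474]
force: [-0.3, 0.6, -4.4]
grip_width: 0.0222
finger_force: 108.6
[ 0.55531576 -0.20663618  0.17814516] [-3.14133786e+00 -5.15059581e-04  1.47444407e+00] 0.02239796086448156 [ 0.53622746  0.27209164 -4.20822129]
back edge y 0.07316309537043755 slope deg 0.010301088078177147
side 1 0.05385148241278689 0.014691726152330097
side -1 -0.055927037240119416 -0.07411638739097316
hole (30.994091033935547, 50.97837829589844) 10.636885643005371
yaw tool -5.520577742675323
```

```bash
python3 -m crank '{"travel":[[0,-0.1,-1.5],[0,-0.1,-3.5],[0,-0.1,-5],[0,-0.1,-6],[0,-0.1,-6.4]],"turn":[[0,0,0],[0,0,0],[0,0,0],[0,0,0],[0,0,0]],"gripper":[1,1,1,1,1]}'
python3 - <<'E'
from up import *
bot.grab_frame("wrist");g=bot.grab_frame("wrist");g["fish"]=1;s=bot.observe();pickle.dump((g,s),open("w6.pkl","wb"))
print(s["position"],s["tool_rot"],s["force"]);upose(g,s,400,194,.0083)
im=g["pixels"][:,:,::-1].copy();H,S,V=cv2.split(cv2.cvtColor(im,cv2.COLOR_BGR2HSV));p=((H<28)&(S>100))[165:225,365:435].astype(np.uint8)
n,l,st,c=cv2.connectedComponentsWithStats(p);print(st[1:],c[1:]+[365,165])
cv2.imwrite("pics/w6.png",cv2.resize(im[150:240,350:450],None,fx=6,fy=6,interpolation=cv2.INTER_CUBIC))
E
```

```text
clock: 13.25
position: [0.5547, -0.2086, 0.1129]
tool_rot: [-3.14, -0.0, 1.473]
force: [-0.6, -0.2, -3.7]
grip_width: 0.0223
finger_force: 108.6
[ 0.55503925 -0.20883297  0.11385664] [-3.14094712e+00 -1.18335809e-05  1.47302002e+00] [ 0.26186723 -0.23357297 -3.9970733 ]
back edge y 0.07326892914452661 slope deg 0.019598636808847252
side 1 0.05335491806625497 -0.08939456294845603
side -1 -0.05589287087069835 0.002007245618616288
hole (30.637481689453125, 50.92355728149414) 10.583446502685547
yaw tool -5.60216953228217
[[ 15   9  19  19 171]
 [ 29  22   1   1   1]
 [ 14  24   2   1   2]
 [ 16  25   2   2   2]
 [ 25  25   1   1   1]] [[389.53216374 182.16959064]
 [394.         187.        ]
 [379.5        189.        ]
 [381.5        190.5       ]
 [390.         190.        ]]
```

View pics/w6.png

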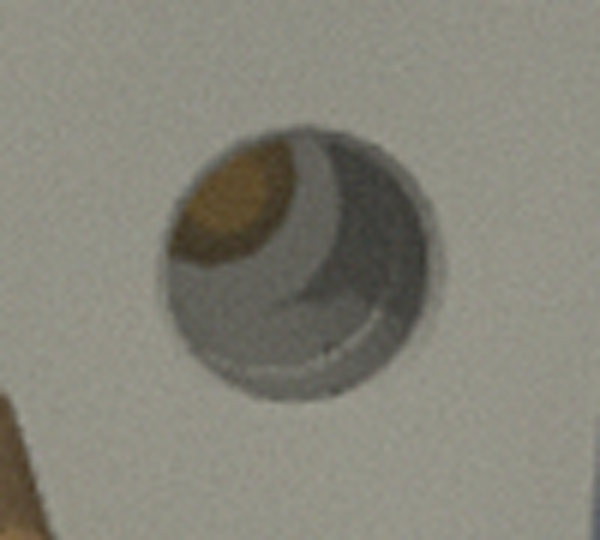

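The crop shows the dowel's bright top at about full (388.3,184.2) inside the hole, whose rim is centred at (399.6,194.2). I'll compare the two in space.

```bash
python3 - <<'E'
from up import *
g,s=pickle.load(open("w6.pkl","rb"))
a=plane(g,[399.6,194.2],s["position"][2]-.0083);b=plane(g,[388.3,184.2],.069)
print(a,b,(b-a)*1e3)
t=np.radians(-5.57);print([.5544+.032*np.cos(t)-.052*np.sin(t),-.2098+.032*np.sin(t)+.052*np.cos(t)])
E
```

```text
[[ 0.59037469 -0.16107924  0.10555664]] [[ 0.59172752 -0.16262574  0.069     ]] [[  1.35283332  -1.5464997  -36.55664249]]
[np.float64(0.5912961203520054), np.float64(-0.16115150256204888)]
```

```bash
python3 -m crank '{"travel":[[0.1,-0.05,0],[0.1,-0.05,-0.5],[0.1,-0.05,-1],[0.1,-0.05,-1.3],[0.1,-0.05,-1.3]],"turn":[[0,0,0],[0,0,0],[0,0,0],[0,0,0],[0,0,0]],"gripper":[1,1,1,1,1]}' 120
python3 -c "
from workcell import bot;s=bot.observe();print(s['moment'],s['tool_rot'],s['grip_width'])"
```

```text
clock: 13.85
position: [0.5559, -0.2092, 0.1008]
tool_rot: [-3.141, -0.0, 1.473]
force: [0.6, 0.5, -3.6]
grip_width: 0.0223
finger_force: 118.0
[ 0.06779449 -0.03512055 -0.0266409 ] [-3.14083747e+00 -1.00758666e-04  1.47308133e+00] 0.02229726492528948
```

```bash
python3 -m crank '{"travel":[[0,0,-0.3],[0,0,-0.5],[0,0,-0.7],[0,0,-0.7],[0,0,-0.7]],"turn":[[0,0,0],[0,0,0],[0,0,0],[0,0,0],[0,0,0]],"gripper":[1,1,1,1,1]}'
python3 -c "
from workcell import bot;s=bot.observe();print(s['moment'],s['tool_rot'],s['grip_width'])"
```

```text
clock: 14.35
position: [0.5562, -0.2093, 0.0943]
tool_rot: [-3.141, -0.0, 1.473]
force: [-0.2, 1.0, -4.8]
grip_width: 0.0222
finger_force: 118.0
[ 0.09856784  0.0378705  -0.01171077] [-3.14148742e+00 -1.32959873e-05  1.47303345e+00] 0.022169878712116595
```

```bash
python3 -m crank '{"travel":[[0,0,-0.3],[0,0,-0.5],[0,0,-0.7],[0,0,-0.8],[0,0,-0.9]],"turn":[[0,0,0],[0,0,0],[0,0,0],[0,0,0],[0,0,0]],"gripper":[1,1,1,1,1]}'
python3 -c "
from workcell import bot;s=bot.observe();print(s['moment'],s['tool_rot'],s['grip_width'])"
```

```text
clock: 14.85
position: [0.5563, -0.2093, 0.0855]
tool_rot: [3.141, -0.0, 1.473]
force: [-3.3, 2.0, 6.7]
grip_width: 0.0223
finger_force: 119.8
[ 0.57341765  0.72057871 -0.04011324] [ 3.14134585e+00 -1.62170897e-04  1.47309964e+00] 0.02230086749497304
```

```bash
python3 -m crank '{"travel":[[0,0,-0.1],[0,0,-0.15],[0,0,-0.2],[0,0,-0.2],[0,0,-0.2]],"turn":[[0,0,0],[0,0,0],[0,0,0],[0,0,0],[0,0,0]],"gripper":[1,1,1,1,1]}'
python3 -c "
from workcell import bot;s=bot.observe();print(s['moment'],s['tool_rot'],s['grip_width'])"
```

```text
clock: 15.35
position: [0.5562, -0.2093, 0.0843]
tool_rot: [3.141, -0.0, 1.473]
force: [-7.8, 5.2, 21.1]
grip_width: 0.0224
finger_force: 121.9
[ 1.00637636e+00  1.77528241e+00 -1.48128913e-03] [ 3.14112581e+00 -4.68515600e-04  1.47303841e+00] 0.022401673556233265
```

```bash
python3 -m crank '{"travel":[[0,0,0],[0,0,0],[0,0,0],[0,0,0],[0,0,0]],"turn":[[0,0,0],[0,0,0],[0,0,0],[0,0,0],[0,0,0]],"gripper":[1,1,1,1,1]}'
python3 - <<'E'
from up import *
g=bot.grab_frame("wrist");g["fish"]=1;s=bot.observe()
print(s["position"],s["force"]);upose(g,s,400,194,.0083)
E
```

```text
clock: 15.85
position: [0.5562, -0.2093, 0.0843]
tool_rot: [3.141, -0.0, 1.473]
force: [-9.2, 4.0, 22.0]
grip_width: 0.0223
finger_force: 121.9
[ 0.55621955 -0.20929504  0.08429503] [-8.6056761   4.31849772 21.67639602]
back edge y 0.07311653120759042 slope deg 0.023317715935301915
side 1 0.05394382606420117 0.02405442345836084
side -1 -0.05587035191344496 0.016814727897499566
hole (31.129743576049805, 50.807212829589844) 10.658883094787598
yaw tool -5.604946088031237
```

The grip has not slipped and the upper half bottoms out. The total push is about 26 N against the 12 N spring, with the underside at 45 mm. I'm handing it in.

```bash
python3 -c "
from workcell import bot;print(bot.job_done())"
```

```text
the job is handed in; nothing more can be done
None
```

I handed the job in with the core standing in the pocket and the upper half on both dowels, still gripped and pressed fully shut (measured about 45 mm above the lower half's base); no verdict came back.

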